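# Clean the stitching irons under extraction

### The arm

A 7-joint arm with a two-finger parallel gripper is mounted at the origin on the work surface. World frame = base frame: x ahead of the robot, y to its left, z up, the work surface at z = 0. Lengths are in m, angles in degrees, forces in N, time in s.
With the tool pointing down it reaches from about 0.425 to 0.925 m from the base axis. Payload 6.8 kg.
Tool frame: the origin (TCP) lies between the finger pads; the fingertips stand arm.nose_length ahead of it and the grasp point (between the pads) lies 8 mm behind it (arm.nose_length is the distance from the TCP to the fingertips, in m); z points along the fingers, y is the line along which they close (so a half turn about z gives the same grasp; the last joint's range is limited). The gripper opens to 85 mm and grips with 20 to 120 N. Pads are 22 mm wide; open, the fingers measure 114 mm over their backs; the gripper's body (76 mm by 85 mm) begins 54 mm behind the grasp point. The pads swing forward as they close: fully open they stand 13 mm farther back than shut.
Start: joints at [-70.594, 27.33, 1.283, 89.118, -0.659, 63.558, -4.761], TCP at [0.292, 0.609, 0.242] pointing down, gripper open.
Joint ranges: [-169.35, 169.35], [-19.33, 120.38], [-80.79, 83.38], [13.8, 139.57], [-78.32, 258.32], [9.67, 109.79], [-169.56, 169.56]. Speed limits (degrees/s): [136.94, 136.94, 180, 180, 180, 180, 180].

### API

Orientations are given as a 3x3 rotation matrix whose columns are the frame's x, y, z axes.
In Python, from workcell import arm gives the robot as it stands. The module is installed in compiled form; this text tells all that it offers.
- The arm moves only by the shell command python3 -m crank 'ROWS'. ROWS is JSON, a list of rows, each a list of 3 entries, a list of its own where there are three numbers: the closure, from 0 (fully open) to 1 (shut), then the shift along the tool's x, y, z in units of 0.3 m (1.0 is 0.3 m), then the turn about the tool's z in units of 90 degrees (1.0 is 90 degrees). A call has 1 to 5 rows; each row is the pose to reach, as a shift and turn from the pose commanded when the call began, along the tool's axes at that moment; what a row does not reach only later rows make up. A row lasts 1/12 s, in which the tool goes at most 41.7 mm and 7.16 degrees, less where a joint would pass 70% of its speed; a pose out of reach is approached as far as the arm can. A call with a number of a shift or a turn outside -1 to 1 is refused whole. A call with a gripper value outside its range is refused whole. The fingers move at their own pace and stop on an object; the grip force is fixed at half the most. Time passes only in rows, so rows that repeat a pose let the fingers close. It gives the time, the measured TCP pose, the force, the opening and the grip force at its end, in the units of the state.
- arm.get_state(): the state, without advancing time (a new reading comes with each control period).
- arm.get_image(name): name is "scene" or "top"; returns the picture (400x640x3 uint8, red, green, blue); there is no depth.
- arm.camera_params(name): a dict with "fx", "fy", "cx", "cy" (pixels), "extrinsics" (4x4, takes a point from camera to world coordinates). Camera axes: x right, y up, looking along -z (the intrinsics and any distortion apply to the point x, -y, -z); pixel columns grow to the right and rows downward; lengths in m; the calibration is good to about 2 mm. A picture is of the moment at which its call begins. camera_params takes no time and is no camera call.
- arm.job_done(): hands the job in; it is judged then, once.
Trained networks look in the newest picture that a camera, given by its name, has taken for a name from the list of things; names that differ only in an ending like _2 or _b are one class to them, and where a whole thing is asked for, a point or a joint stands for the part that bears it (a point fixed in the world has none). Each returns a list of dicts, best first, with "p" (0 to 1); they miss things now and then, are a little off and sometimes report something else, mostly with a low value. They report only what shows in the picture. A call takes as long as a camera call. They do not tell look-alikes from the thing itself.
- arm.look_for(label, camera): "box" ([centre column, centre row, width, height] in pixels, round what is visible of it).
- arm.cut_out(label, camera): "region" (400x640 bool, what is visible of it) and "box" ([centre column, centre row, width, height] in pixels, round what is visible of it).
The state is a dict: "time_s": time; "qpos": joint angles; "joint_vel": joint speeds; "tau": joint torques, N m; "tcp_pos": TCP position; "tcp_rot": TCP orientation; "force": force on the tool from outside, world axes, zero at the start; "ft_torque": the same for the moment, N m; "width": finger opening in m; "grasp_force": force on a finger pad.
Only numpy, scipy, OpenCV 4.12 (cv2) and the standard library are available. Lean on these libraries where they do the work, as an engineer would, in place of code of your own. Each camera call takes 0.05 s, during which the arm holds its last target. There are 200 camera calls.

### The job

Get the fume extractor running by plugging its battery pack fully home in the socket, then pull every stitching iron out of the wooden holder and stand them all upright, feet down, in the pockets of the cleaning rack. When all are in, press the spray can's nozzle cap fully down for a moment and let it spring back up, then return every iron upright to the wooden holder (any pocket) and leave the battery plugged in. Leave the tumbler and the white jar beside the fan where they are.

Things in the scene. Friction and masses are not known exactly. Their poses are not given: they have to be found in the camera images.
- holder: Wooden tool block fixed to the table left or right of the fan, 56 mm (x) by 210 mm (y), 62 mm tall; 2 or 3 irons start in it. Origin: centre of its underside, z up. Four pockets in a row along y, at y = -75, -25, +25, +75 mm, x = 0: each 20 mm (x) by 30 mm (y), 5 mm chamfered mouth at z = 62 mm, floor at z = 12 mm.
- station: Fixed cleaning station on the fan's other side: grey plastic rack block like the holder, on a steel drip tray, with a 56 mm aluminium spray can fixed upright behind it, axis at x = +100 mm, y = 0. Origin: centre of the rack block's underside, z up. Four pockets in a row along y, at y = -75, -25, +25, +75 mm, x = 0: each 20 mm (x) by 30 mm (y), 5 mm chamfered mouth at z = 62 mm, floor at z = 12 mm.
- cap (a joint): Black sprung nozzle cap of the spray can, 40 mm across; metres pressed down: 0 = up, 0.010 = fully down. It needs about 2.5 N to start and 8.5 N to be held fully down, and springs back by itself.
- cap_top (a point): Centre of the flat top of the nozzle cap (it moves with the cap); 165 mm above the table when up.
- fan: Fume extractor fixed to the table: a white fan box 70 mm by 140 mm, 100 mm tall, its front face 80 mm behind the socket centre (+x), with in front of it a black socket block 90 mm (x) by 100 mm (y), 35 mm tall. Origin: underside of the socket block, under the socket's centre, z up.
- socket (a point): Centre of the mouth of the battery socket, 35 mm above the table: a rectangular hole, 43.5 mm along the fan's x and 67.5 mm along the fan's y, with a chamfered mouth, 22 mm deep (its floor at z = 13 mm); axes as the fan's.
- battery: Loose grey battery pack, a plain block 40 mm (x) by 64 mm (y), 64 mm tall, 0.4 kg, standing upright on the table in front of the fan. Origin: centre of its underside, z up. Its lower 22 mm goes into the socket, 64 mm side along the socket's long side, either way round.
- iron0: Steel stitching iron for leather (2 teeth), standing teeth down, 140 mm long, 0.25 kg; the toothed head is 14 mm (x) by 24 mm (y) and 45 mm long, above it a plain handle 14 mm (x) by 16 mm (y). Origin: centre of its foot (the teeth), z up along the handle; in a pocket its foot rests on the pocket floor. May be absent.
- iron1: Steel stitching iron for leather (3 teeth), standing teeth down, 140 mm long, 0.25 kg; the toothed head is 14 mm (x) by 24 mm (y) and 45 mm long, above it a plain handle 14 mm (x) by 16 mm (y). Origin: centre of its foot (the teeth), z up along the handle; in a pocket its foot rests on the pocket floor. May be absent.
- iron2: Steel stitching iron for leather (4 teeth), standing teeth down, 140 mm long, 0.25 kg; the toothed head is 14 mm (x) by 24 mm (y) and 45 mm long, above it a plain handle 14 mm (x) by 16 mm (y). Origin: centre of its foot (the teeth), z up along the handle; in a pocket its foot rests on the pocket floor. May be absent.
- iron3: Steel stitching iron for leather (5 teeth), standing teeth down, 140 mm long, 0.25 kg; the toothed head is 14 mm (x) by 24 mm (y) and 45 mm long, above it a plain handle 14 mm (x) by 16 mm (y). Origin: centre of its foot (the teeth), z up along the handle; in a pocket its foot rests on the pocket floor. May be absent.
- tumbler: Steel travel tumbler with black lid, 60 mm across, 130 mm tall, standing to the right of the fan box; leave alone. Origin: centre of its underside.
- jar: White jar with black screw lid, 60 mm across, 95 mm tall, standing to the left of the fan box; leave alone. Origin: centre of its underside.
Mind the look-alikes: they are no part of the job. What is shaped like the battery but orange or purple is not meant. Leave any blue or green look-alike of the iron2 alone.

How it is judged:
By the outcome, as a careful person would: the job done as asked, in the order asked, and still so for the second after the job is handed in, with the robot touching nothing.
Of iron0, iron1, iron2, iron3 only 2 to 3 are there at a start; the rules pass over those that are not, and their reading is None.
At some moment in a run one of battery may be knocked a few centimetres aside while the robot is not near it.
It also fails if it takes over 210 s, if anything falls off the work surface, if the arm or the gripper's body presses on something with over 40 N, if the wrist force passes 120 N, or if a joint passes its speed limit or range.

## Working session

There is one attempt and no reset: what is moved stays moved. The work goes in short steps, Python scripts to look and compute and a shell command to move; the robot and the scene stay as the last step left them, time stands still between calls to the robot, and variables do not carry over. Pictures are saved under pics/ and viewed, at most 14 in all, crops included, and the job is handed in when it is done.

```bash
mkdir -p pics; ls; python3 - <<'E'
from workcell import arm
import cv2
s=arm.get_state();print(s['tcp_pos'],s['tcp_rot'],s['time_s'],s['width'],arm.nose_length)
for c in('scene','top'):
    im=arm.get_image(c);cv2.imwrite(f'pics/{c}0.png',im[:,:,::-1]);print(c,arm.camera_params(c))
E
```

```text
pics
[0.29139383 0.60820057 0.24132131] [[-9.01845864e-01  4.32057346e-01 -6.98445931e-04]
 [ 4.32057891e-01  9.01844152e-01 -1.76217694e-03]
 [-1.31472112e-04 -1.89098106e-03 -9.99998203e-01]] 0.0 0.0854441306921592 0.011
scene {'fx': 379.8926692657257, 'fy': 379.8926692657257, 'cx': 321.81824734721613, 'cy': 199.34315841979443, 'extrinsics': array([[-0.07048401, -0.66013682,  0.74783112,  1.19042141],
       [ 0.99732006, -0.03189515,  0.06584368,  0.05022492],
       [-0.01961366,  0.7504679 ,  0.6606158 ,  0.69756358],
       [ 0.        ,  0.        ,  0.        ,  1.        ]])}
top {'fx': 479.84277484333154, 'fy': 479.84277484333154, 'cx': 322.41326994538343, 'cy': 196.0745998863306, 'extrinsics': array([[ 9.45343327e-03,  9.85090156e-01, -1.71778975e-01,
         3.21415693e-01],
       [-9.99955300e-01,  9.34252883e-03, -1.45406339e-03,
         6.36194829e-03],
       [ 1.72466496e-04,  1.71785042e-01,  9.85134442e-01,
         1.48294719e+00],
       [ 0.00000000e+00,  0.00000000e+00,  0.00000000e+00,
         1.00000000e+00]])}
```

View pics/scene0.png

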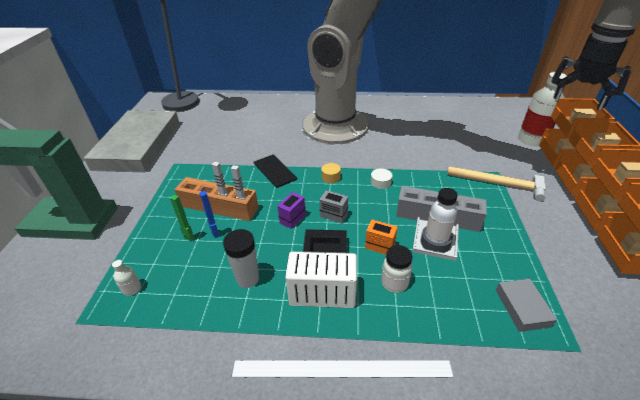

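View pics/top0.png

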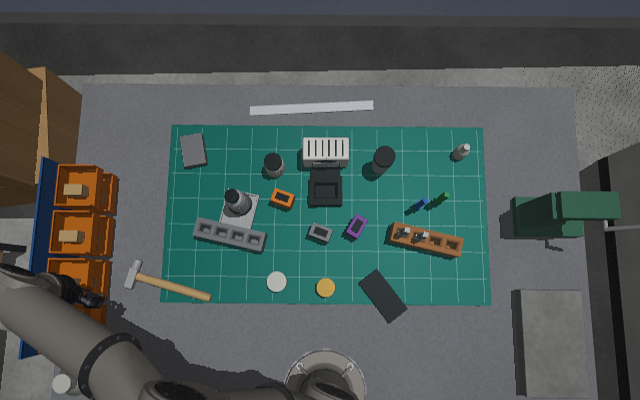

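Top view: the grey battery is at (320,233). Its look-alikes are orange (282,198) and purple (357,226). Two steel irons stand in the brown holder at (403,234) and (422,237), with blue (422,202) and green (443,197) look-alikes beside them. The rack is at (230,235), the cap at (234,196) and the socket at (325,187). I'll fit the poses from the silhouettes.

```bash
cat > h.py <<'E'
from workcell import arm
import numpy as np, cv2
from scipy.optimize import minimize
P={c:arm.camera_params(c) for c in('scene','top')}
def proj(c,X):
    p=P[c];E=p['extrinsics'];q=(np.atleast_2d(X)-E[:3,3])@E[:3,:3]
    return np.c_[p['cx']+p['fx']*q[:,0]/-q[:,2],p['cy']-p['fy']*q[:,1]/-q[:,2]]
def ray(c,uv,z):
    p=P[c];E=p['extrinsics'];d=E[:3,:3]@[(uv[0]-p['cx'])/p['fx'],-(uv[1]-p['cy'])/p['fy'],-1]
    return E[:3,3]+d*(z-E[2,3])/d[2]
def box(x0,x1,y0,y1,z0,z1): return np.array([[x,y,z] for x in(x0,x1) for y in(y0,y1) for z in(z0,z1)])
def tow(L,x,y,a):
    c,s=np.cos(a),np.sin(a);return L@np.array([[c,s,0],[-s,c,0],[0,0,1]])+[x,y,0]
def fit(boxes,masks,x0):
    "boxes: local convex parts; masks {cam:bool}; soft IoU at 4x supersampling"
    def cost(v):
        t=0
        for c,m in masks.items():
            r=np.zeros((1600,2560),np.uint8)
            for b in boxes:
                h=cv2.convexHull(((proj(c,tow(b,*v))+.5)*4).astype(np.float32))
                cv2.fillConvexPoly(r,np.round(h*16).astype(np.int32),1,shift=4)
            r=cv2.resize(r.astype(np.float32),(640,400),interpolation=cv2.INTER_AREA)
            t+=1-np.minimum(r,m).sum()/np.maximum(r,m).sum()
        return t
    x0=np.array(x0,float)
    best=None
    for k in range(2):
        s=x0+np.array([[0,0,0],[.015,0,0],[0,.015,0],[0,0,.15]])/(k+1)
        r=minimize(cost,x0,method='Nelder-Mead',options=dict(initial_simplex=s,xatol=1e-4,fatol=1e-5));x0=r.x
    return r.x,r.fun
def go(x,y,z,yaw=None):
    "print shift (0.3 m units) and turn (90deg units) to the TCP target; yaw = world dir of tool y axis, deg, mod 180"
    s=arm.get_state();R=s['tcp_rot'];d=R.T@(np.array([x,y,z])-s['tcp_pos'])/.3
    t=0
    if yaw is not None:
        cur=np.degrees(np.arctan2(R[1,1],R[0,1]));t=-((yaw-cur+90)%180-90)/90
    print('shift',d.round(3),'turn',round(t,3),'tcp',s['tcp_pos'].round(4),'w',round(s['width'],4))
E
cat > det.py <<'E'
from h import *
import pickle
for c in P: arm.get_image(c)
M={}
for n in('battery','holder','station','fan','iron0','iron2','cap'):
    for c in P:
        r=arm.cut_out(n,c);M[n,c]=[(q['p'],q['box'],q['region']) for q in r]
        print(n,c,[(round(q['p'],2),np.round(q['box']).astype(int).tolist()) for q in r][:6])
pickle.dump(M,open('M.pkl','wb'))
E
python3 det.py
```

```text
battery scene [(0.91, [381, 236, 34, 38]), (0.67, [334, 207, 27, 31]), (0.57, [292, 209, 27, 31])]
battery top [(0.9, [321, 234, 24, 18]), (0.56, [282, 198, 22, 28]), (0.55, [355, 227, 23, 30])]
holder scene [(0.95, [215, 197, 84, 45]), (0.56, [334, 207, 30, 32])]
holder top [(0.75, [428, 240, 74, 35])]
station scene [(0.6, [438, 223, 92, 72])]
station top [(0.96, [231, 219, 76, 66])]
fan scene [(0.9, [318, 269, 73, 80])]
fan top [(0.63, [326, 173, 48, 68])]
iron0 scene [(0.93, [182, 217, 21, 47]), (0.75, [239, 181, 18, 35]), (0.69, [212, 216, 23, 46])]
iron0 top [(0.67, [420, 238, 22, 8]), (0.53, [403, 233, 17, 10]), (0.51, [443, 196, 17, 11]), (0.39, [421, 204, 13, 12])]
iron2 scene [(0.93, [182, 217, 21, 47]), (0.75, [239, 181, 18, 35]), (0.69, [212, 216, 23, 46])]
iron2 top [(0.67, [420, 238, 22, 8]), (0.53, [403, 233, 17, 10]), (0.51, [443, 196, 17, 11]), (0.39, [421, 204, 13, 12])]
cap scene [(0.74, [447, 197, 19, 21])]
cap top [(0.74, [231, 198, 17, 16])]
```

```bash
cat > f1.py <<'E'
from h import *
import pickle
M=pickle.load(open('M.pkl','rb'))
for c,u,z in(('top',(321,233),.06),('top',(427,240),.06),('top',(325,187),.035),('top',(230,235),.06),('top',(232,197),.165),('scene',(447,192),.165)): print(c,u,ray(c,u,z).round(3))
bat=box(-.02,.02,-.032,.032,0,.064)
mb={'top':M['battery','top'][0][2],'scene':M['battery','scene'][1][2]}
out={}
out['bat']=fit([bat],mb,[*ray('top',(321,233),.05)[:2],-.3])
out['batT']=fit([bat],{'top':mb['top']},[*ray('top',(321,233),.05)[:2],-.3])
hol=box(-.028,.028,-.105,.105,0,.062)
mh={'top':M['holder','top'][0][2]}
out['holT']=fit([hol],mh,[*ray('top',(427,240),.05)[:2],-.2])
mh['scene']=M['holder','scene'][0][2]
out['hol']=fit([hol],mh,[*ray('top',(427,240),.05)[:2],-.2])
fan=[box(-.045,.045,-.05,.05,0,.035),box(.08,.15,-.07,.07,0,.1),box(.045,.08,-.05,.05,0,.035)]
out['fanT']=fit(fan,{'top':M['fan','top'][0][2]},[*ray('top',(325,187),.035)[:2],0.])
out['fan']=fit(fan,{c:M['fan',c][0][2] for c in P},[*ray('top',(325,187),.035)[:2],0.])
for k,(v,f) in out.items(): print(k,v[:2].round(4),np.degrees(v[2]).round(2),round(f,3))
im=arm.get_image('top')
S=5;x0,y0=190,140
crop=im[y0:y0+120,x0:x0+160];crop=cv2.resize(crop,None,fx=5,fy=5,interpolation=cv2.INTER_CUBIC)
cv2.imwrite('pics/c1.png',crop[:,:,::-1])
crop=cv2.resize(im[140:260,320:480],None,fx=5,fy=5,interpolation=cv2.INTER_CUBIC)
def dr(B,v):
    h=((proj('top',tow(B,*v))-[320,140]+.5)*5).astype(np.int32)
    for i in range(8):
        for j in range(i):
            if (np.abs(B[i]-B[j])>1e-6).sum()==1: cv2.line(crop,h[i].tolist(),h[j].tolist(),(255,0,0),1)
dr(hol,out['hol'][0]);dr(bat,out['bat'][0]);dr(fan[0],out['fan'][0]);dr(fan[1],out['fan'][0])
cv2.imwrite('pics/c2.png',crop[:,:,::-1])
E
python3 f1.py
```

```text
top (321, 233) [0.458 0.012 0.06 ]
top (427, 240) [ 0.44  -0.303  0.06 ]
top (325, 187) [0.602 0.001 0.035]
top (230, 235) [0.45  0.282 0.06 ]
top (232, 197) [0.546 0.26  0.165]
scene (447, 192) [0.551 0.264 0.165]
bat [0.4605 0.0144] -18.84 0.201
batT [0.4601 0.0131] -20.43 0.076
holT [ 0.4424 -0.3022] -13.03 0.192
hol [ 0.4429 -0.302 ] -13.21 0.417
fanT [ 0.5912 -0.0014] 0.77 0.048
fan [ 5.915e-01 -3.000e-04] 1.24 0.111
```

View pics/c1.png

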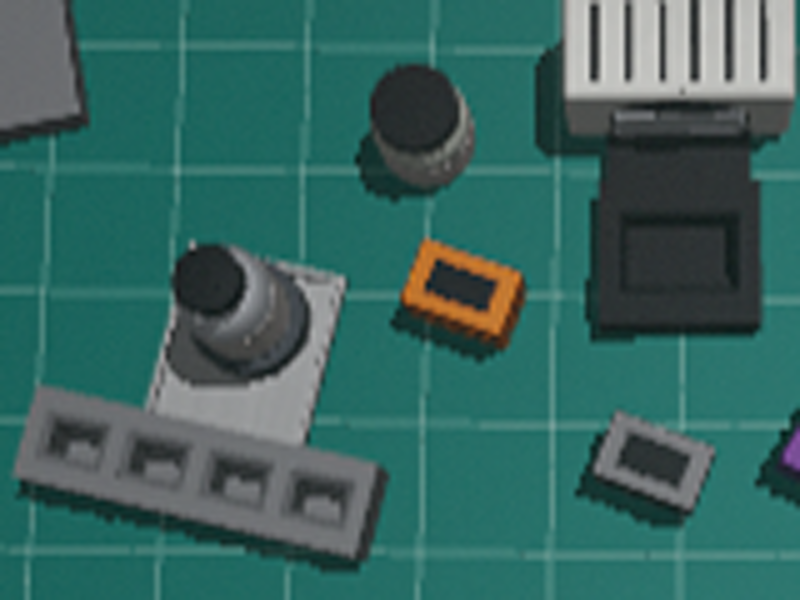

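View pics/c2.png

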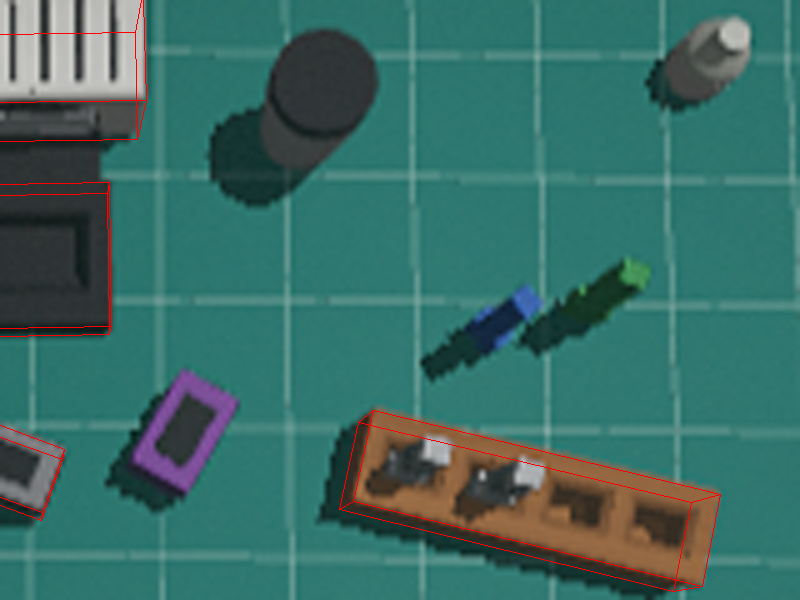

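Both crops confirm the grey battery and the two steel irons in holder pockets y=+75 and y=+25. The rack's top corners in crop c1 are (40,387), (385,463), (360,557) and (15,475), and the cap is at (207,282). Next I'll compute the station pose and the first move.

```bash
cat > f2.py <<'E'
from h import *
cr=lambda u,v:(190+u/5-.5,140+v/5-.5)
C=[ray('top',cr(*q),.062)[:2] for q in((40,387),(385,463),(360,557),(15,475))]
c=np.mean(C,0);e=(C[0]+C[3]-C[1]-C[2]);a=np.degrees(np.arctan2(e[1],e[0]))-90
print('rack',c.round(4),a.round(2),'len',np.linalg.norm(e)/2,'w',np.linalg.norm(C[0]+C[1]-C[2]-C[3])/2)
cap=ray('top',cr(207,282),.165);r=np.radians(a);print('cap',cap.round(4),'pred',c+.1*np.array([np.cos(r),np.sin(r)]))
print('irons seen', ray('top',(320+437/5-.5,140+450/5-.5),.152).round(4),ray('top',(320+529/5-.5,140+474/5-.5),.152).round(4))
h=np.radians(-13.1)
for y in(.075,.025): print('iron pred',np.array([.4427,-.302])+y*np.array([-np.sin(h),np.cos(h)]))
# fan socket opening check: crop c1 corners of the hole
print('socket',np.mean([ray('top',cr(*q),.035) for q in((620,213),(739,215),(739,293),(620,292))],0).round(4))
b=[ray('top',cr(*q),.064)[:2] for q in((616,411),(714,448),(693,511),(592,470))];print('bat corners c',np.mean(b,0).round(4),[np.linalg.norm(b[i]-b[i-1]).round(4) for i in range(4)])
go(.4605,.0138,.25,90-19.7-90)
E
python3 f2.py
```

```text
rack [0.4538 0.2832] -12.28 len 0.2114415930978464 w 0.05559288737844933
cap [0.5493 0.2635 0.165 ] pred [0.55148741 0.261915  ]
irons seen [ 0.4613 -0.2276  0.152 ] [ 0.4485 -0.2784  0.152 ]
iron pred [ 0.45969885 -0.2289518 ]
iron pred [ 0.44836628 -0.2776506 ]
socket [ 5.925e-01 -5.000e-04  3.500e-02]
bat corners c [0.4623 0.0139] [np.float64(0.0379), np.float64(0.0623), np.float64(0.0394), np.float64(0.0645)]
shift [-1.364 -1.545 -0.026] turn 0.934 tcp [0.2916 0.6088 0.2424] w 0.0851
```

Measurements agree: rack width and length match, the irons are within 2 mm of prediction, and so is the socket. Moving over the battery.

```bash
R='tail -c 300'; python3 -m crank '[[0,[-0.45,-0.51,0],0],[0,[-0.45,-0.51,0],0],[0,[-0.45,-0.51,0],0],[0,[-0.45,-0.51,0],0],[0,[-0.45,-0.51,0],0]]'
python3 -m crank '[[0,[-0.45,-0.51,0],0],[0,[-0.45,-0.51,0],0],[0,[-0.45,-0.51,0],0],[0,[-0.45,-0.51,0],0],[0,[-0.45,-0.51,0],0]]' >/dev/null
python3 -m crank '[[0,[-0.4,-0.45,0],0],[0,[-0.4,-0.45,0],0],[0,[-0.4,-0.45,0],0],[0,[-0.4,-0.45,0],0],[0,[-0.4,-0.45,0],0]]' >/dev/null
python3 -m crank '[[0,[0,0,0],0.4],[0,[0,0,0],0.4],[0,[0,0,0],0.4],[0,[0,0,0],0.4],[0,[0,0,0],0.4]]' >/dev/null
python3 -m crank '[[0,[0,0,0],0.38],[0,[0,0,0],0.38],[0,[0,0,0],0.38],[0,[0,0,0],0.38],[0,[0,0,0],0.38]]'
python3 -c "
from h import *
go(.4612,.0138,.25,-19.7)"
```

```text
time_s: 1.37
tcp_pos: [0.3479, 0.4098, 0.2424]
tcp_rot: [[-0.901, 0.433, 0.0], [0.433, 0.901, -0.0], [-0.0, -0.0, -1.0]]
force: [0.4, 0.3, 0.1]
width: 0.0853
grasp_force: 0.0
time_s: 3.03
tcp_pos: [0.4529, 0.0426, 0.2425]
tcp_rot: [[0.104, 0.995, 0.0], [0.995, -0.104, 0.0], [0.0, 0.0, -1.0]]
force: [-0.2, -0.2, 0.5]
width: 0.0855
grasp_force: 0.0
shift [-0.092  0.038 -0.025] turn 0.153 tcp [0.4529 0.0426 0.2425] w 0.0855
```

```bash
python3 -m crank '[[0,[-0.092,0.038,0],0.153],[0,[-0.092,0.038,0],0.153],[0,[-0.092,0.038,0],0.153],[0,[-0.092,0.038,0],0.153]]' >/dev/null
python3 -c "
from h import *
arm.get_image('scene')
print([(round(q['p'],2),np.round(q['box'],1)) for q in arm.look_for('battery','scene')])
go(.4612,.0138,.15,-19.7)"
```

```text
[(0.79, array([382. , 237.9,  30.4,  31.8])), (0.64, array([333.6, 206.6,  29.9,  34.1])), (0.63, array([290.2, 210.1,  29.3,  37.2]))]
shift [-0.003  0.001  0.308] turn 0.006 tcp [0.4613 0.0147 0.2423] w 0.0853
```

```bash
python3 -m crank '[[0,[-0.003,0,0.1],0],[0,[-0.003,0,0.2],0],[0,[-0.003,0,0.3],0],[0,[-0.003,0,0.4],0],[0,[-0.003,0,0.4],0]]' >/dev/null
python3 -m crank '[[0,[0,0,0.07],0],[0,[0,0,0.14],0],[0,[0,0,0.21],0],[0,[0,0,0.27],0],[0,[0,0,0.27],0]]'
python3 -m crank '[[1,[0,0,0],0],[1,[0,0,0],0],[1,[0,0,0],0],[1,[0,0,0],0],[1,[0,0,0],0]]' >/dev/null
python3 -m crank '[[1,[0,0,0],0],[1,[0,0,0],0],[1,[0,0,0],0],[1,[0,0,0],0],[1,[0,0,0],0]]'
```

```text
time_s: 4.3
tcp_pos: [0.4602, 0.0137, 0.0402]
tcp_rot: [[0.329, 0.944, -0.003], [0.944, -0.329, 0.0], [-0.001, -0.003, -1.0]]
force: [-0.1, -0.2, -0.1]
width: 0.0854
grasp_force: 0.0
time_s: 5.13
tcp_pos: [0.4621, 0.0134, 0.0427]
tcp_rot: [[0.332, 0.943, 0.002], [0.943, -0.332, 0.001], [0.002, 0.002, -1.0]]
force: [-2.0, -0.8, 8.8]
width: 0.0388
grasp_force: 60.0
```

```bash
python3 -m crank '[[1,[0,0,-0.07],0],[1,[0,0,-0.14],0],[1,[0,0,-0.2],0],[1,[0,0,-0.26],0],[1,[0,0,-0.26],0]]'
python3 -c "
from h import *
go(.592,-.0004,.11,1)"
```

```text
time_s: 5.55
tcp_pos: [0.4628, 0.0133, 0.1221]
tcp_rot: [[0.332, 0.943, 0.005], [0.943, -0.332, 0.002], [0.003, 0.004, -1.0]]
force: [0.3, 1.1, -4.5]
width: 0.039
grasp_force: 63.5
shift [0.1   0.421 0.043] turn -0.226 tcp [0.4628 0.0133 0.1221] w 0.039
```

```bash
python3 -m crank '[[1,[0.025,0.1,0],-0.06],[1,[0.05,0.2,0],-0.12],[1,[0.075,0.31,0],-0.18],[1,[0.1,0.421,0.02],-0.226],[1,[0.1,0.421,0.02],-0.226]]' >/dev/null
python3 -m crank '[[1,[0,0,0],0],[1,[0,0,0],0],[1,[0,0,0],0]]'
python3 -c "
from h import *
im=arm.get_image('top');a=cv2.resize(im[150:240,280:370],(500,500),interpolation=cv2.INTER_CUBIC)
im=arm.get_image('scene');b=cv2.resize(im[170:270,270:370],(300,300),interpolation=cv2.INTER_CUBIC)
a[:300,200:]=b if 0 else a[:300,200:]
cv2.imwrite('pics/p1.png',a[:,:,::-1])
go(.592,-.0004,.0857,1)"
```

```text
time_s: 6.22
tcp_pos: [0.5885, -0.0004, 0.1123]
tcp_rot: [[-0.017, 1.0, -0.003], [1.0, 0.017, 0.0], [0.0, -0.003, -1.0]]
force: [-0.2, -0.7, -4.7]
width: 0.0394
grasp_force: 63.7
shift [-0.001  0.01   0.091] turn -0.0 tcp [ 5.891e-01 -3.000e-04  1.130e-01] w 0.039
```

View pics/p1.png

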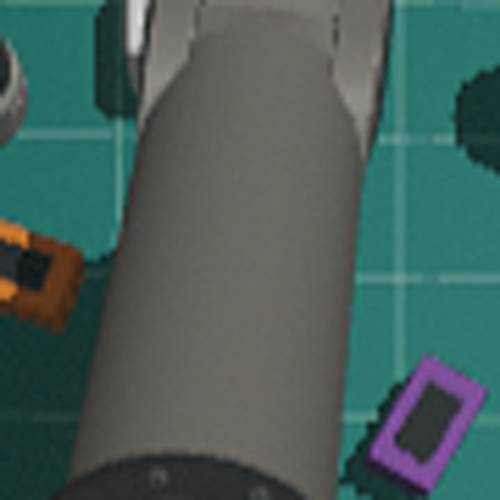

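The arm hides the socket in this view, so I'll insert by force.

```bash
python3 -m crank '[[1,[0,0.01,0.04],0],[1,[0,0.01,0.08],0],[1,[0,0.01,0.11],0],[1,[0,0.01,0.11],0],[1,[0,0.01,0.11],0]]'
python3 -m crank '[[1,[0,0,0.008],0],[1,[0,0,0.016],0],[1,[0,0,0.024],0],[1,[0,0,0.03],0],[1,[0,0,0.03],0]]'
python3 -c "
from h import *
go(.592,-.0004,.0557,1)"
```

```text
time_s: 6.73
tcp_pos: [0.5925, -0.0005, 0.0792]
tcp_rot: [[-0.017, 1.0, -0.002], [1.0, 0.017, -0.0], [-0.0, -0.002, -1.0]]
force: [0.2, 0.7, -4.9]
width: 0.0391
grasp_force: 63.8
time_s: 7.15
tcp_pos: [0.593, -0.0004, 0.071]
tcp_rot: [[-0.017, 1.0, -0.001], [1.0, 0.017, 0.0], [0.0, -0.001, -1.0]]
force: [-0.4, -0.9, -4.8]
width: 0.0393
grasp_force: 63.8
shift [ 0.    -0.003  0.051] turn -0.0 tcp [ 5.93e-01 -4.00e-04  7.10e-02] w 0.0393
```

```bash
python3 -m crank '[[1,[0,-0.002,0.01],0],[1,[0,-0.003,0.02],0],[1,[0,-0.003,0.03],0],[1,[0,-0.003,0.04],0],[1,[0,-0.003,0.045],0]]'
python3 -m crank '[[1,[0,0,0.005],0],[1,[0,0,0.01],0],[1,[0,0,0.01],0],[1,[0,0,0.01],0]]'
```

```text
time_s: 7.57
tcp_pos: [0.5922, -0.0004, 0.0573]
tcp_rot: [[-0.017, 1.0, -0.0], [1.0, 0.017, -0.0], [-0.0, -0.0, -1.0]]
force: [0.1, -0.4, -4.3]
width: 0.0391
grasp_force: 63.9
time_s: 7.9
tcp_pos: [0.5923, -0.0005, 0.0558]
tcp_rot: [[-0.017, 1.0, -0.0], [1.0, 0.017, 0.001], [0.001, -0.0, -1.0]]
force: [-3.7, -0.1, 6.2]
width: 0.0387
grasp_force: 65.1
```

```bash
python3 -m crank '[[1,[0,0,0.005],0],[1,[0,0,0.008],0],[1,[0,0,0.008],0],[1,[0,0,0.008],0]]'
python3 -m crank '[[0,[0,0,-0.01],0],[0,[0,0,-0.01],0],[0,[0,0,-0.01],0],[0,[0,0,-0.01],0],[0,[0,0,-0.01],0]]' >/dev/null
python3 -m crank '[[0,[0,0,-0.01],0],[0,[0,0,-0.1],0],[0,[0,0,-0.2],0],[0,[0,0,-0.3],0],[0,[0,0,-0.4],0]]' 
python3 -m crank '[[0,[0,0,-0.1],0],[0,[0,0,-0.2],0],[0,[0,0,-0.25],0],[0,[0,0,-0.25],0],[0,[0,0,-0.25],0]]' >/dev/null
python3 -c "
from h import *
go(.4603,-.2285,.25,-13.1)"
```

```text
time_s: 8.23
tcp_pos: [0.5923, -0.0005, 0.0558]
tcp_rot: [[-0.016, 1.0, -0.0], [1.0, 0.016, 0.002], [0.002, -0.0, -1.0]]
force: [-12.5, 1.3, 29.0]
width: 0.0393
grasp_force: 68.1
time_s: 9.07
tcp_pos: [0.592, -0.0006, 0.1765]
tcp_rot: [[-0.017, 1.0, -0.001], [1.0, 0.017, -0.0], [-0.0, -0.001, -1.0]]
force: [0.4, 0.6, 0.4]
width: 0.0852
grasp_force: 0.0
shift [-0.753 -0.454  0.002] turn 0.156 tcp [ 5.927e-01 -4.000e-04  2.510e-01] w 0.0854
```

```bash
python3 -m crank '[[0,[-0.4,-0.24,0],0],[0,[-0.4,-0.24,0],0],[0,[-0.4,-0.24,0],0],[0,[-0.4,-0.24,0],0],[0,[-0.4,-0.24,0],0]]' >/dev/null
python3 -m crank '[[0,[-0.353,-0.214,0],0.156],[0,[-0.353,-0.214,0],0.156],[0,[-0.353,-0.214,0],0.156],[0,[-0.353,-0.214,0],0.156],[0,[-0.353,-0.214,0],0.156]]' >/dev/null
python3 -c "
from h import *
im=arm.get_image('top');a=im[140:240,270:430]
b=arm.get_image('scene')[140:290,160:400]
cv2.imwrite('pics/p2.png',np.vstack([cv2.resize(a,(480,300),interpolation=2),cv2.resize(b,(480,300),interpolation=2)])[:,:,::-1])
go(.4603,-.2285,.104,-13.1)"
```

```text
shift [-0.005  0.001  0.485] turn 0.001 tcp [ 0.4606 -0.227   0.2496] w 0.0855
```

View pics/p2.png

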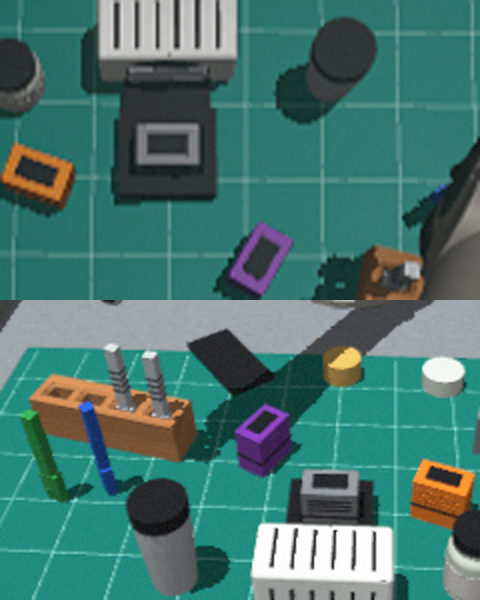

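The battery is seated in the socket, and both steel irons still stand upright in the holder. I'll descend on iron A with the fingers half closed to keep clear of the blue decoy.

```bash
python3 -m crank '[[0.5,[-0.005,0,0.05],0],[0.5,[-0.005,0,0.1],0],[0.5,[-0.005,0,0.15],0],[0.5,[-0.005,0,0.2],0],[0.5,[-0.005,0,0.25],0]]'
python3 -m crank '[[0.5,[0,0,0.06],0],[0.5,[0,0,0.12],0],[0.5,[0,0,0.18],0],[0.5,[0,0,0.23],0],[0.5,[0,0,0.23],0]]'
python3 -m crank '[[1,[0,0,0],0],[1,[0,0,0],0],[1,[0,0,0],0],[1,[0,0,0],0],[1,[0,0,0],0]]'
```

```text
time_s: 10.83
tcp_pos: [0.4609, -0.2277, 0.174]
tcp_rot: [[0.222, 0.975, -0.001], [0.975, -0.222, 0.001], [0.001, -0.001, -1.0]]
force: [1.0, 0.1, -0.4]
width: 0.0428
grasp_force: 0.0
time_s: 11.25
tcp_pos: [0.4589, -0.227, 0.1032]
tcp_rot: [[0.222, 0.975, -0.005], [0.975, -0.222, 0.002], [0.001, -0.006, -1.0]]
force: [-0.5, 0.9, 0.2]
width: 0.0429
grasp_force: 0.0
time_s: 11.67
tcp_pos: [0.4603, -0.2299, 0.1071]
tcp_rot: [[0.226, 0.974, 0.002], [0.974, -0.226, -0.0], [0.0, 0.002, -1.0]]
force: [0.1, 1.2, 1.2]
width: 0.0131
grasp_force: 58.7
```

```bash
python3 -m crank '[[1,[0,0,-0.06],0],[1,[0,0,-0.14],0],[1,[0,0,-0.24],0],[1,[0,0,-0.34],0],[1,[0,0,-0.42],0]]'
python3 -m crank '[[1,[0,0,0],0],[1,[0,0,0],0]]'
python3 -c "
from h import *
go(.4378,.2099,.235,-12.3)"
```

```text
time_s: 12.08
tcp_pos: [0.4595, -0.2304, 0.2345]
tcp_rot: [[0.227, 0.974, 0.001], [0.974, -0.227, -0.0], [0.0, 0.001, -1.0]]
force: [0.4, -0.5, -2.8]
width: 0.0134
grasp_force: 59.0
time_s: 12.25
tcp_pos: [0.4601, -0.2302, 0.2334]
tcp_rot: [[0.226, 0.974, 0.003], [0.974, -0.226, -0.0], [0.001, 0.003, -1.0]]
force: [0.1, 0.9, -2.7]
width: 0.0135
grasp_force: 59.1
shift [ 1.412 -0.404 -0.006] turn -0.009 tcp [ 0.4601 -0.2302  0.2334] w 0.0135
```

```bash
python3 -m crank '[[1,[0.1,-0.01,0],0],[1,[0.22,-0.04,0],0],[1,[0.34,-0.07,0],0],[1,[0.46,-0.1,0],0],[1,[0.58,-0.13,0],0]]' >/dev/null
python3 -m crank '[[1,[0.12,-0.04,0],0],[1,[0.24,-0.08,0],0],[1,[0.36,-0.12,0],0],[1,[0.46,-0.15,0],0],[1,[0.56,-0.18,0],0]]' 
python3 -m crank '[[1,[0.1,-0.03,0],0],[1,[0.19,-0.06,0],0],[1,[0.25,-0.08,0],0],[1,[0.272,-0.094,0],-0.009],[1,[0.272,-0.094,0],-0.009]]' >/dev/null
python3 -m crank '[[1,[0,0,0],0],[1,[0,0,0],0]]'
python3 -c "
from h import *
arm.get_image('scene')
go(.4378,.2099,.155,-12.3)
for q in arm.look_for('iron0','scene'): print(round(q['p'],2),np.round(q['box'],1))
im=arm.get_image('scene');cv2.imwrite('pics/p3.png',cv2.resize(im[100:250,340:540],(800,600),interpolation=2)[:,:,::-1])"
```

```text
time_s: 13.08
tcp_pos: [0.4446, 0.1256, 0.2307]
tcp_rot: [[0.225, 0.974, -0.003], [0.974, -0.225, -0.001], [-0.002, -0.003, -1.0]]
force: [1.5, -0.1, -2.1]
width: 0.0131
grasp_force: 58.9
time_s: 13.67
tcp_pos: [0.4374, 0.2079, 0.2317]
tcp_rot: [[0.215, 0.977, -0.001], [0.977, -0.215, -0.001], [-0.002, -0.001, -1.0]]
force: [0.2, -0.6, -2.2]
width: 0.0131
grasp_force: 58.9
shift [ 0.007 -0.     0.257] turn -0.001 tcp [0.4376 0.208  0.232 ] w 0.0129
0.97 [181.2 218.9  22.   48.7]
0.76 [218.7 179.   16.2  38.6]
0.62 [209.9 212.9  23.2  44.8]
0.56 [441.4 221.2  91.5  73.3]
0.32 [319.6 268.6  71.3  82.2]
0.31 [216.  196.9  81.3  45.5]
```

View pics/p3.png

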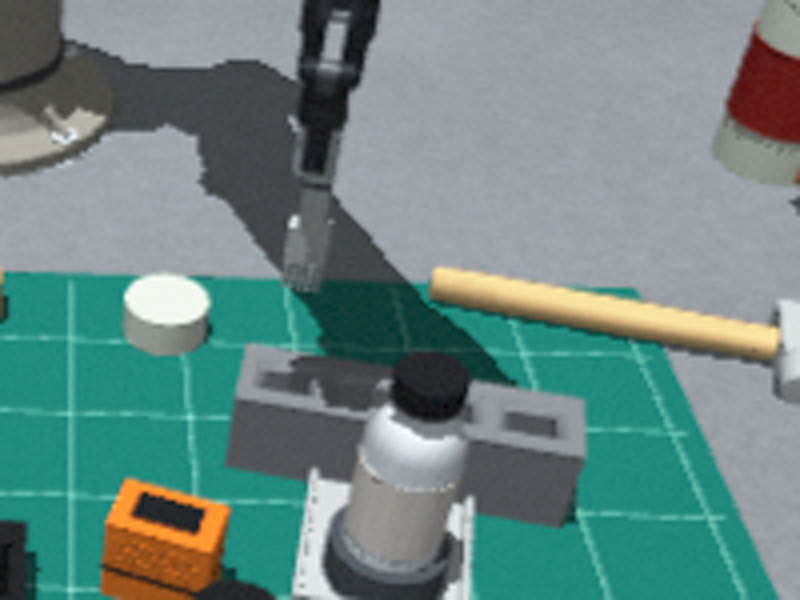

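```bash
python3 -c "
from h import *
f=proj('scene',[[.4376,.208,.137],[.4376,.208,.182],[.4378,.2099,.062],[.4698,.3565,.062]]);print(((f+.5-[340,100])*4).round(0))
B=box(-.028,.028,-.105,.105,0,.062);print(((proj('scene',tow(B,.4538,.2832,np.radians(-12.28)))+.5-[340,100])*4).round(0)[1::2])"
```

```text
[[294. 282.]
 [304. 221.]
 [281. 376.]
 [526. 417.]]
[[239. 342.]
 [576. 397.]
 [227. 396.]
 [579. 456.]]
```

The iron's foot and the rack show the same offset in this camera, so they line up with each other. Inserting.

```bash
python3 -m crank '[[1,[0.006,0,0.05],0],[1,[0.006,0,0.1],0],[1,[0.006,0,0.15],0],[1,[0.006,0,0.19],0],[1,[0.006,0,0.21],0]]' >/dev/null
python3 -m crank '[[1,[0,0,0.015],0],[1,[0,0,0.03],0],[1,[0,0,0.045],0],[1,[0,0,0.06],0],[1,[0,0,0.075],0]]' 
python3 -m crank '[[1,[0,0,0.015],0],[1,[0,0,0.03],0],[1,[0,0,0.045],0],[1,[0,0,0.06],0],[1,[0,0,0.075],0]]' 
python3 -c "
from h import *
go(.4378,.2099,.107,-12.3)"
```

```text
time_s: 14.65
tcp_pos: [0.4381, 0.2119, 0.1469]
tcp_rot: [[0.213, 0.977, 0.001], [0.977, -0.213, 0.001], [0.001, 0.001, -1.0]]
force: [-0.3, 0.5, -1.7]
width: 0.0135
grasp_force: 58.8
time_s: 15.07
tcp_pos: [0.4378, 0.2117, 0.1239]
tcp_rot: [[0.212, 0.977, 0.0], [0.977, -0.212, 0.0], [0.0, 0.0, -1.0]]
force: [-0.5, -0.2, -2.4]
width: 0.0128
grasp_force: 58.8
shift [-0.006  0.001  0.056] turn 0.0 tcp [0.4378 0.2117 0.1239] w 0.0128
```

```bash
python3 -m crank '[[1,[-0.003,0,0.015],0],[1,[-0.003,0,0.03],0],[1,[-0.003,0,0.04],0],[1,[-0.003,0,0.05],0],[1,[-0.003,0,0.053],0]]' 
python3 -m crank '[[1,[0,0,0.004],0],[1,[0,0,0.006],0],[1,[0,0,0.006],0]]'
```

```text
time_s: 15.48
tcp_pos: [0.4375, 0.2108, 0.108]
tcp_rot: [[0.212, 0.977, -0.0], [0.977, -0.212, -0.0], [-0.0, -0.0, -1.0]]
force: [0.0, 0.1, -2.7]
width: 0.013
grasp_force: 58.8
time_s: 15.73
tcp_pos: [0.4378, 0.2109, 0.1071]
tcp_rot: [[0.213, 0.977, 0.0], [0.977, -0.213, 0.0], [0.0, 0.0, -1.0]]
force: [-1.9, -1.4, 3.2]
width: 0.0131
grasp_force: 59.5
```

```bash
python3 -m crank '[[0.5,[0,0,0],0],[0.5,[0,0,0],0],[0.5,[0,0,0],0],[0.5,[0,0,0],0],[0.5,[0,0,0],0]]' 
python3 -m crank '[[0.5,[0,0,-0.1],0],[0.5,[0,0,-0.2],0],[0.5,[0,0,-0.3],0],[0.5,[0,0,-0.4],0],[0.5,[0,0,-0.46],0]]' >/dev/null
python3 -m crank '[[0.5,[-0.1,0,0],0],[0.5,[-0.2,0.04,0],0],[0.5,[-0.32,0.09,0],0],[0.5,[-0.45,0.12,0],0],[0.5,[-0.58,0.16,0],0]]' 
python3 -c "
from h import *
go(.4485,-.2780,.235,-13.1)
arm.get_image('scene')
for q in arm.look_for('iron0','scene'): print(round(q['p'],2),np.round(q['box'],1))
print(proj('scene',[[.4378,.2109,.152],[.4378,.2109,.062]]))"
```

```text
time_s: 16.15
tcp_pos: [0.4377, 0.2109, 0.1067]
tcp_rot: [[0.212, 0.977, 0.0], [0.977, -0.212, 0.0], [0.0, 0.0, -1.0]]
force: [-0.4, 0.3, 0.0]
width: 0.0426
grasp_force: 0.0
time_s: 16.98
tcp_pos: [0.4471, 0.0291, 0.2448]
tcp_rot: [[0.212, 0.977, 0.0], [0.977, -0.212, 0.0], [0.001, 0.0, -1.0]]
force: [1.1, 0.0, -0.3]
width: 0.0426
grasp_force: 0.0
shift [-1.     0.221  0.032] turn 0.01 tcp [0.4471 0.0291 0.2448] w 0.0426
0.78 [210.5 212.   18.4  44.8]
0.64 [181.9 218.1  23.   44.9]
0.62 [413.2 180.5  10.3  31.4]
0.52 [219.2 178.9  15.8  36.2]
[[415.05449981 165.09421092]
 [410.04193439 193.58360159]]
```

Iron A stands in the rack (413,180). Going for iron B.

```bash
python3 -m crank '[[0.5,[-0.12,0.02,0],0],[0.5,[-0.24,0.05,0],0],[0.5,[-0.37,0.08,0],0],[0.5,[-0.5,0.11,0],0],[0.5,[-0.62,0.137,0],0]]' >/dev/null
python3 -m crank '[[0.5,[-0.12,0.02,0],0],[0.5,[-0.22,0.05,0],0],[0.5,[-0.31,0.08,0],0],[0.5,[-0.38,0.084,0],0.01],[0.5,[-0.38,0.084,0],0.01]]' >/dev/null
python3 -m crank '[[0.5,[0,0,0],0],[0.5,[0,0,0],0]]' >/dev/null
python3 -c "
from h import *
go(.4485,-.2780,.105,-13.1)"
```

```text
shift [-0.009  0.001  0.465] turn -0.0 tcp [ 0.4488 -0.2755  0.2444] w 0.0427
```

```bash
python3 -m crank '[[0.5,[-0.009,0,0.05],0],[0.5,[-0.009,0,0.1],0],[0.5,[-0.009,0,0.15],0],[0.5,[-0.009,0,0.2],0],[0.5,[-0.009,0,0.25],0]]' >/dev/null
python3 -m crank '[[0.5,[0,0,0.06],0],[0.5,[0,0,0.12],0],[0.5,[0,0,0.17],0],[0.5,[0,0,0.213],0],[0.5,[0,0,0.213],0]]'
python3 -m crank '[[1,[0,0,0],0],[1,[0,0,0],0],[1,[0,0,0],0],[1,[0,0,0],0],[1,[0,0,0],0]]'
python3 -m crank '[[1,[0,0,-0.06],0],[1,[0,0,-0.14],0],[1,[0,0,-0.24],0],[1,[0,0,-0.34],0],[1,[0,0,-0.42],0]]'
python3 -c "
from h import *
go(.4591,.3076,.235,-12.3)"
```

```text
time_s: 18.92
tcp_pos: [0.4472, -0.2764, 0.1036]
tcp_rot: [[0.225, 0.974, -0.004], [0.974, -0.225, 0.003], [0.002, -0.004, -1.0]]
force: [0.2, 0.5, -0.6]
width: 0.0425
grasp_force: 0.0
time_s: 19.33
tcp_pos: [0.4487, -0.2792, 0.1067]
tcp_rot: [[0.228, 0.974, 0.002], [0.974, -0.228, 0.0], [0.0, 0.002, -1.0]]
force: [-1.1, -0.1, 5.7]
width: 0.0136
grasp_force: 59.5
time_s: 19.75
tcp_pos: [0.4478, -0.2795, 0.2337]
tcp_rot: [[0.228, 0.974, 0.001], [0.974, -0.228, -0.0], [-0.0, 0.001, -1.0]]
force: [0.3, -0.6, -2.2]
width: 0.0134
grasp_force: 59.1
shift [ 1.914 -0.41  -0.005] turn -0.01 tcp [ 0.4478 -0.2795  0.2337] w 0.0134
```

The path crosses iron A, which tops out at 0.152, so I'll raise first.

```bash
python3 -m crank '[[1,[0,0,-0.08],0],[1,[0.1,0,-0.16],0],[1,[0.22,-0.04,-0.16],0],[1,[0.34,-0.08,-0.16],0],[1,[0.46,-0.1,-0.16],0]]' >/dev/null
python3 -m crank '[[1,[0.12,-0.02,0],0],[1,[0.24,-0.05,0],0],[1,[0.36,-0.08,0],0],[1,[0.48,-0.1,0],0],[1,[0.6,-0.13,0],0]]' 
python3 -m crank '[[1,[0.12,-0.02,0],0],[1,[0.24,-0.05,0],0],[1,[0.36,-0.08,0],0],[1,[0.48,-0.1,0],0],[1,[0.56,-0.12,0],0]]' >/dev/null
python3 -m crank '[[1,[0.1,-0.02,0],0],[1,[0.18,-0.05,0],0],[1,[0.23,-0.06,0],-0.01],[1,[0.26,-0.06,0],-0.01],[1,[0.26,-0.06,0],-0.01]]' >/dev/null
python3 -m crank '[[1,[0,0,0],0],[1,[0,0,0],0]]'
python3 -c "
from h import *
go(.4591,.3076,.15,-12.3)"
```

```text
time_s: 20.58
tcp_pos: [0.4527, 0.0475, 0.2798]
tcp_rot: [[0.228, 0.974, 0.0], [0.974, -0.228, 0.0], [0.0, 0.0, -1.0]]
force: [1.2, 0.3, -2.8]
width: 0.0134
grasp_force: 59.0
time_s: 21.58
tcp_pos: [0.4573, 0.2957, 0.2797]
tcp_rot: [[0.215, 0.977, -0.0], [0.977, -0.215, -0.001], [-0.001, 0.0, -1.0]]
force: [0.6, 0.2, -2.9]
width: 0.0131
grasp_force: 59.0
shift [ 0.04  -0.003  0.432] turn -0.001 tcp [0.4573 0.2957 0.2797] w 0.0131
```

```bash
python3 -m crank '[[1,[0.04,-0.003,0],0],[1,[0.04,-0.003,0],0],[1,[0.04,-0.003,0.1],0],[1,[0.04,-0.003,0.2],0],[1,[0.04,-0.003,0.3],0]]' >/dev/null
python3 -m crank '[[1,[0,0,0.08],0],[1,[0,0,0.08],0],[1,[0,0,0.08],0]]'
python3 -c "
from h import *
go(.4591,.3076,.107,-12.3)"
```

```text
time_s: 22.25
tcp_pos: [0.458, 0.3092, 0.1653]
tcp_rot: [[0.213, 0.977, -0.002], [0.977, -0.213, -0.002], [-0.002, -0.001, -1.0]]
force: [0.4, 0.1, -2.4]
width: 0.0128
grasp_force: 58.9
shift [-0.004  0.005  0.194] turn 0.0 tcp [0.458  0.3092 0.1653] w 0.0128
```

```bash
python3 -m crank '[[1,[-0.004,0.003,0.01],0],[1,[-0.004,0.003,0.03],0],[1,[-0.004,0.003,0.05],0],[1,[-0.004,0.003,0.07],0],[1,[-0.004,0.003,0.09],0]]' 
python3 -m crank '[[1,[0,0,0.02],0],[1,[0,0,0.04],0],[1,[0,0,0.06],0],[1,[0,0,0.08],0],[1,[0,0,0.095],0]]'
python3 -m crank '[[1,[0,0,0.006],0],[1,[0,0,0.012],0],[1,[0,0,0.012],0],[1,[0,0,0.012],0]]'
```

```text
time_s: 22.67
tcp_pos: [0.4591, 0.3087, 0.1387]
tcp_rot: [[0.212, 0.977, 0.001], [0.977, -0.212, 0.001], [0.001, 0.0, -1.0]]
force: [0.1, -0.4, -3.1]
width: 0.0132
grasp_force: 59.0
time_s: 23.08
tcp_pos: [0.4588, 0.3084, 0.1094]
tcp_rot: [[0.212, 0.977, -0.0], [0.977, -0.212, -0.0], [-0.001, -0.0, -1.0]]
force: [-0.3, 0.9, -2.4]
width: 0.013
grasp_force: 59.0
time_s: 23.42
tcp_pos: [0.4592, 0.3086, 0.1069]
tcp_rot: [[0.213, 0.977, 0.0], [0.977, -0.213, 0.0], [0.0, 0.0, -1.0]]
force: [0.6, 0.8, -2.4]
width: 0.0133
grasp_force: 59.1
```

```bash
python3 -m crank '[[0.5,[0,0,0],0],[0.5,[0,0,0],0],[0.5,[0,0,0],0],[0.5,[0,0,0],0],[0.5,[0,0,0],0]]' >/dev/null
python3 -m crank '[[0.5,[0,0,-0.1],0],[0.5,[0,0,-0.2],0],[0.5,[0,0,-0.3],0],[0.5,[0,0,-0.4],0],[0.5,[0,0,-0.46],0]]' >/dev/null
python3 -m crank '[[1,[0,0,0],0],[1,[0,0,0],0],[1,[0,0,0],0]]'
python3 -c "
from h import *
go(.5505,.2625,.2,-12.3)
im=arm.get_image('scene');cv2.imwrite('pics/p4.png',cv2.resize(im[130:280,160:560],(800,300),interpolation=2)[:,:,::-1])"
```

```text
time_s: 24.5
tcp_pos: [0.4584, 0.3081, 0.2438]
tcp_rot: [[0.212, 0.977, -0.001], [0.977, -0.212, -0.001], [-0.001, -0.001, -1.0]]
force: [-0.8, 0.1, -0.6]
width: 0.0068
grasp_force: 0.0
shift [-0.083  0.332  0.146] turn 0.0 tcp [0.4584 0.3081 0.2438] w 0.0068
```

View pics/p4.png

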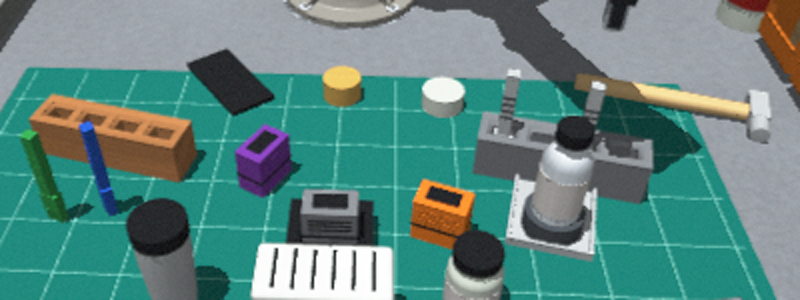

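Both irons stand upright in the rack at view positions (510,100) and (595,110), the holder is empty and the battery is still plugged in. Now the cap.

```bash
python3 -m crank '[[1,[-0.03,0.1,0],0],[1,[-0.06,0.22,0],0],[1,[-0.083,0.332,0],0],[1,[-0.083,0.332,0],0],[1,[-0.083,0.332,0],0]]' >/dev/null
python3 -m crank '[[1,[0,0,0.06],0],[1,[0,0,0.12],0],[1,[0,0,0.18],0],[1,[0,0,0.2],0],[1,[0,0,0.2],0]]'
python3 -m crank '[[1,[0,0,0.01],0],[1,[0,0,0.02],0],[1,[0,0,0.03],0],[1,[0,0,0.035],0],[1,[0,0,0.035],0]]'
```

```text
time_s: 25.38
tcp_pos: [0.5486, 0.2632, 0.1822]
tcp_rot: [[0.211, 0.978, -0.005], [0.978, -0.211, -0.002], [-0.003, -0.004, -1.0]]
force: [0.4, -0.6, 0.2]
width: 0.0003
grasp_force: 0.0
time_s: 25.8
tcp_pos: [0.5514, 0.2634, 0.1747]
tcp_rot: [[0.212, 0.977, 0.001], [0.977, -0.212, 0.001], [0.001, 0.001, -1.0]]
force: [0.3, 1.1, 3.7]
width: 0.0002
grasp_force: 1.5
```

```bash
python3 -m crank '[[1,[0,0,0.01],0],[1,[0,0,0.02],0],[1,[0,0,0.03],0],[1,[0,0,0.033],0],[1,[0,0,0.035],0]]'
python3 -m crank '[[1,[0,0,0.004],0],[1,[0,0,0.008],0],[1,[0,0,0.01],0],[1,[0,0,0.01],0],[1,[0,0,0.01],0]]'
```

```text
time_s: 26.22
tcp_pos: [0.5516, 0.2635, 0.1659]
tcp_rot: [[0.213, 0.977, 0.001], [0.977, -0.213, 0.002], [0.002, 0.001, -1.0]]
force: [-6.6, -2.4, 22.8]
width: -0.0001
grasp_force: 11.0
time_s: 26.63
tcp_pos: [0.5517, 0.2635, 0.1657]
tcp_rot: [[0.213, 0.977, 0.002], [0.977, -0.213, 0.003], [0.003, 0.001, -1.0]]
force: [-13.3, -5.4, 36.1]
width: -0.0002
grasp_force: 18.8
```

The force jumped to 36 N at the 10 mm stop, so the cap is fully down. Releasing it, then taking iron A back.

```bash
python3 -m crank '[[1,[0,0,-0.06],0],[1,[0,0,-0.16],0],[1,[0,0,-0.26],0],[1,[0,0,-0.3],0],[1,[0,0,-0.3],0]]' 
python3 -m crank '[[0.5,[0,0,0],0],[0.5,[0,0,0],0],[0.5,[0,0,0],0]]' >/dev/null
python3 -c "
from h import *
go(.4377,.2105,.25,-12.3)"
```

```text
time_s: 27.05
tcp_pos: [0.5528, 0.2635, 0.2539]
tcp_rot: [[0.213, 0.977, 0.005], [0.977, -0.213, 0.003], [0.004, 0.004, -1.0]]
force: [0.1, 0.4, -1.1]
width: 0.0001
grasp_force: 0.0
shift [-0.249 -0.329 -0.003] turn 0.0 tcp [0.5501 0.2625 0.2488] w 0.0355
```

```bash
python3 -m crank '[[0.5,[-0.08,-0.1,0],0],[0.5,[-0.16,-0.21,0],0],[0.5,[-0.23,-0.31,0],0],[0.5,[-0.249,-0.329,0],0],[0.5,[-0.249,-0.329,0],0]]' >/dev/null
python3 -m crank '[[0.5,[0,0,0],0],[0.5,[0,0,0.08],0],[0.5,[0,0,0.16],0],[0.5,[0,0,0.22],0],[0.5,[0,0,0.25],0]]'
python3 -c "
from h import *
go(.4377,.2105,.105,-12.3)"
```

```text
time_s: 28.13
tcp_pos: [0.439, 0.211, 0.1732]
tcp_rot: [[0.212, 0.977, -0.002], [0.977, -0.212, -0.002], [-0.003, -0.002, -1.0]]
force: [-1.4, -0.9, -0.2]
width: 0.0429
grasp_force: 0.0
shift [-0.002 -0.003  0.227] turn 0.0 tcp [0.439  0.211  0.1732] w 0.0429
```

```bash
python3 -m crank '[[0.5,[-0.002,-0.003,0.06],0],[0.5,[-0.002,-0.003,0.12],0],[0.5,[-0.002,-0.003,0.18],0],[0.5,[-0.002,-0.003,0.225],0],[0.5,[-0.002,-0.003,0.225],0]]'
python3 -m crank '[[1,[0,0,0],0],[1,[0,0,0],0],[1,[0,0,0],0],[1,[0,0,0],0],[1,[0,0,0],0]]'
python3 -m crank '[[1,[0,0,-0.06],0],[1,[0,0,-0.14],0],[1,[0,0,-0.24],0],[1,[0,0,-0.34],0],[1,[0,0,-0.42],0]]'
python3 -c "
from h import *
go(.4370,-.3264,.235,-13.1)"
```

```text
time_s: 28.55
tcp_pos: [0.4374, 0.2104, 0.1059]
tcp_rot: [[0.212, 0.977, -0.003], [0.977, -0.212, -0.003], [-0.003, -0.002, -1.0]]
force: [-0.4, 0.1, 0.3]
width: 0.0424
grasp_force: 0.0
time_s: 28.97
tcp_pos: [0.4385, 0.2111, 0.1091]
tcp_rot: [[0.213, 0.977, 0.002], [0.977, -0.213, 0.001], [0.002, 0.002, -1.0]]
force: [0.3, 0.2, 2.8]
width: 0.0133
grasp_force: 58.9
time_s: 29.38
tcp_pos: [0.4377, 0.2104, 0.2363]
tcp_rot: [[0.213, 0.977, 0.001], [0.977, -0.213, 0.001], [0.001, 0.001, -1.0]]
force: [1.1, 1.2, -2.7]
width: 0.0132
grasp_force: 58.9
shift [-1.749  0.378  0.003] turn 0.009 tcp [0.4377 0.2104 0.2363] w 0.0132
```

```bash
python3 -m crank '[[1,[-0.08,0.05,0],0],[1,[-0.18,0.1,0],0],[1,[-0.29,0.15,0],0],[1,[-0.41,0.19,0],0],[1,[-0.53,0.22,0],0]]' >/dev/null
python3 -m crank '[[1,[-0.12,0.02,0],0],[1,[-0.24,0.05,0],0],[1,[-0.36,0.08,0],0],[1,[-0.48,0.1,0],0],[1,[-0.6,0.12,0],0]]' 
python3 -m crank '[[1,[-0.12,0.01,0],0],[1,[-0.24,0.02,0],0],[1,[-0.36,0.02,0],0],[1,[-0.46,0.02,0],0],[1,[-0.54,0.03,0],0.009]]' >/dev/null
python3 -m crank '[[1,[-0.05,0,0],0],[1,[-0.07,0,0],0],[1,[-0.07,0,0],0],[1,[-0.07,0,0],0]]'
python3 -c "
from h import *
go(.4370,-.3264,.17,-13.1)"
```

```text
time_s: 30.22
tcp_pos: [0.4646, -0.1441, 0.2344]
tcp_rot: [[0.212, 0.977, 0.0], [0.977, -0.212, 0.0], [0.0, 0.0, -1.0]]
force: [0.6, 0.4, -2.5]
width: 0.013
grasp_force: 58.8
time_s: 30.97
tcp_pos: [0.435, -0.322, 0.2339]
tcp_rot: [[0.226, 0.974, -0.0], [0.974, -0.226, 0.001], [0.001, -0.001, -1.0]]
force: [0.0, 0.5, -2.8]
width: 0.0131
grasp_force: 58.9
shift [-0.013  0.01   0.213] turn 0.0 tcp [ 0.435  -0.322   0.2339] w 0.0131
```

```bash
python3 -m crank '[[1,[-0.013,0.01,0],0],[1,[-0.013,0.01,0.06],0],[1,[-0.013,0.01,0.13],0],[1,[-0.013,0.01,0.21],0],[1,[-0.013,0.01,0.21],0]]' 
python3 -m crank '[[1,[0,0,0.015],0],[1,[0,0,0.03],0],[1,[0,0,0.05],0],[1,[0,0,0.07],0],[1,[0,0,0.09],0]]' 
python3 -c "
from h import *
go(.4370,-.3264,.109,-13.1)"
```

```text
time_s: 31.38
tcp_pos: [0.4357, -0.3243, 0.1674]
tcp_rot: [[0.224, 0.975, -0.006], [0.975, -0.224, 0.004], [0.002, -0.007, -1.0]]
force: [-0.6, 0.9, -3.7]
width: 0.0133
grasp_force: 59.0
time_s: 31.8
tcp_pos: [0.4374, -0.3276, 0.1443]
tcp_rot: [[0.226, 0.974, 0.001], [0.974, -0.226, -0.0], [-0.0, 0.001, -1.0]]
force: [0.6, 0.3, -2.2]
width: 0.0133
grasp_force: 59.0
shift [ 0.004 -0.003  0.118] turn 0.0 tcp [ 0.4374 -0.3276  0.1443] w 0.0133
```

```bash
python3 -m crank '[[1,[0.003,0,0.02],0],[1,[0.003,0,0.04],0],[1,[0.003,0,0.06],0],[1,[0.003,0,0.08],0],[1,[0.003,0,0.1],0]]' 
python3 -m crank '[[1,[0,0,0.01],0],[1,[0,0,0.016],0],[1,[0,0,0.016],0],[1,[0,0,0.016],0]]'
```

```text
time_s: 32.22
tcp_pos: [0.4372, -0.3267, 0.1135]
tcp_rot: [[0.226, 0.974, -0.0], [0.974, -0.226, 0.0], [-0.0, -0.0, -1.0]]
force: [0.4, 0.2, -2.5]
width: 0.0131
grasp_force: 59.0
time_s: 32.55
tcp_pos: [0.4373, -0.3268, 0.1095]
tcp_rot: [[0.227, 0.974, 0.0], [0.974, -0.227, -0.0], [-0.0, 0.0, -1.0]]
force: [0.1, 0.1, -1.8]
width: 0.0132
grasp_force: 59.2
```

```bash
python3 -m crank '[[0.5,[0,0,0.002],0],[0.5,[0,0,0.002],0],[0.5,[0,0,0.002],0],[0.5,[0,0,0.002],0],[0.5,[0,0,0.002],0]]' 
python3 -m crank '[[0.5,[0,0,-0.1],0],[0.5,[0,0,-0.2],0],[0.5,[0,0,-0.3],0],[0.5,[0,0,-0.4],0],[0.5,[0,0,-0.46],0]]' >/dev/null
python3 -m crank '[[0.5,[0.1,0,0],0],[0.5,[0.22,-0.03,0],0],[0.5,[0.34,-0.07,0],0],[0.5,[0.46,-0.1,0],0],[0.5,[0.58,-0.12,0],0]]' >/dev/null
python3 -m crank '[[0.5,[0.12,-0.03,0],0],[0.5,[0.24,-0.06,0],0],[0.5,[0.36,-0.09,0],0],[0.5,[0.48,-0.12,0],0],[0.5,[0.6,-0.15,0],0]]'
python3 -c "
from h import *
go(.4591,.3083,.25,-12.3)"
```

```text
time_s: 32.97
tcp_pos: [0.4373, -0.3267, 0.1089]
tcp_rot: [[0.226, 0.974, 0.0], [0.974, -0.226, -0.0], [-0.0, 0.0, -1.0]]
force: [-0.2, -0.3, 0.5]
width: 0.0428
grasp_force: 0.0
time_s: 34.22
tcp_pos: [0.438, 0.0382, 0.2471]
tcp_rot: [[0.226, 0.974, 0.001], [0.974, -0.226, 0.001], [0.001, 0.001, -1.0]]
force: [1.6, 0.4, 0.3]
width: 0.0426
grasp_force: 0.0
shift [ 0.893 -0.135 -0.009] turn -0.009 tcp [0.438  0.0382 0.2471] w 0.0426
```

```bash
python3 -m crank '[[0.5,[0.12,-0.02,0],0],[0.5,[0.24,-0.04,0],0],[0.5,[0.36,-0.06,0],0],[0.5,[0.48,-0.08,0],0],[0.5,[0.57,-0.09,0],0]]' >/dev/null
python3 -m crank '[[0.5,[0.1,-0.02,0],0],[0.5,[0.2,-0.03,0],0],[0.5,[0.27,-0.045,0],0],[0.5,[0.29,-0.045,0],-0.009],[0.5,[0.29,-0.045,0],-0.009]]' >/dev/null
python3 -m crank '[[0.5,[0,0,0],0],[0.5,[0,0,0],0]]' >/dev/null
python3 -c "
from h import *
go(.4591,.3083,.105,-12.3)"
```

```text
shift [ 0.045 -0.005  0.472] turn -0.001 tcp [0.4576 0.295  0.2468] w 0.0429
```

```bash
python3 -m crank '[[0.5,[0.04,-0.004,0],0],[0.5,[0.04,-0.004,0],0],[0.5,[0.04,-0.004,0.08],0],[0.5,[0.04,-0.004,0.16],0],[0.5,[0.04,-0.004,0.22],0]]' >/dev/null
python3 -m crank '[[0.5,[0,0,0.06],0],[0.5,[0,0,0.12],0],[0.5,[0,0,0.18],0],[0.5,[0,0,0.245],0],[0.5,[0,0,0.245],0]]'
python3 -m crank '[[1,[0,0,0],0],[1,[0,0,0],0],[1,[0,0,0],0],[1,[0,0,0],0],[1,[0,0,0],0]]'
python3 -m crank '[[1,[0,0,-0.06],0],[1,[0,0,-0.14],0],[1,[0,0,-0.24],0],[1,[0,0,-0.34],0],[1,[0,0,-0.42],0]]'
python3 -c "
from h import *
go(.4484,-.2777,.235,-13.1)"
```

```text
time_s: 36.05
tcp_pos: [0.4569, 0.3076, 0.1042]
tcp_rot: [[0.213, 0.977, -0.004], [0.977, -0.213, -0.004], [-0.005, -0.003, -1.0]]
force: [-0.8, -0.3, 0.0]
width: 0.0428
grasp_force: 0.0
time_s: 36.47
tcp_pos: [0.4595, 0.3096, 0.1086]
tcp_rot: [[0.213, 0.977, 0.002], [0.977, -0.213, 0.002], [0.002, 0.001, -1.0]]
force: [-0.3, 0.6, 5.8]
width: 0.0135
grasp_force: 59.3
time_s: 36.88
tcp_pos: [0.4588, 0.3089, 0.2355]
tcp_rot: [[0.213, 0.977, 0.001], [0.977, -0.213, 0.001], [0.001, 0.001, -1.0]]
force: [0.3, 1.0, -3.3]
width: 0.0133
grasp_force: 58.9
shift [-1.918  0.382  0.   ] turn 0.009 tcp [0.4588 0.3089 0.2355] w 0.0133
```

```bash
python3 -m crank '[[1,[-0.08,0.02,0],0],[1,[-0.18,0.04,0],0],[1,[-0.3,0.07,0],0],[1,[-0.42,0.1,0],0],[1,[-0.54,0.12,0],0]]' >/dev/null
python3 -m crank '[[1,[-0.12,0.03,0],0],[1,[-0.24,0.06,0],0],[1,[-0.36,0.09,0],0],[1,[-0.48,0.12,0],0],[1,[-0.6,0.14,0],0]]' 
python3 -m crank '[[1,[-0.12,0.02,0],0],[1,[-0.24,0.04,0],0],[1,[-0.36,0.06,0],0],[1,[-0.48,0.08,0],0],[1,[-0.58,0.09,0],0]]' >/dev/null
python3 -m crank '[[1,[-0.1,0.02,0],0],[1,[-0.17,0.03,0],0.009],[1,[-0.198,0.032,0],0.009],[1,[-0.198,0.032,0],0.009],[1,[-0.198,0.032,0],0.009]]'
python3 -c "
from h import *
go(.4484,-.2777,.17,-13.1)"
```

```text
time_s: 37.72
tcp_pos: [0.4619, -0.0437, 0.2336]
tcp_rot: [[0.213, 0.977, 0.001], [0.977, -0.213, 0.0], [0.0, 0.001, -1.0]]
force: [0.5, 0.0, -2.4]
width: 0.0135
grasp_force: 58.8
time_s: 38.55
tcp_pos: [0.4482, -0.2768, 0.233]
tcp_rot: [[0.226, 0.974, -0.001], [0.974, -0.226, 0.001], [0.001, -0.001, -1.0]]
force: [-0.3, 0.7, -2.2]
width: 0.0132
grasp_force: 58.8
shift [-0.003  0.002  0.21 ] turn 0.0 tcp [ 0.4482 -0.2768  0.233 ] w 0.0132
```

```bash
python3 -m crank '[[1,[0,0,0.03],0],[1,[0,0,0.08],0],[1,[0,0,0.14],0],[1,[0,0,0.2],0],[1,[0,0,0.21],0]]' 
python3 -m crank '[[1,[0,0,0.02],0],[1,[0,0,0.04],0],[1,[0,0,0.06],0],[1,[0,0,0.08],0],[1,[0,0,0.1],0]]' 
python3 -m crank '[[1,[0,0,0.02],0],[1,[0,0,0.04],0],[1,[0,0,0.06],0],[1,[0,0,0.08],0],[1,[0,0,0.085],0]]' 
python3 -c "
from h import *
go(.4484,-.2777,.109,-13.1)"
```

```text
time_s: 38.97
tcp_pos: [0.4472, -0.2745, 0.1671]
tcp_rot: [[0.223, 0.975, -0.005], [0.975, -0.223, 0.003], [0.002, -0.005, -1.0]]
force: [0.2, 0.7, -2.9]
width: 0.0131
grasp_force: 58.7
time_s: 39.38
tcp_pos: [0.4488, -0.2777, 0.1402]
tcp_rot: [[0.226, 0.974, 0.001], [0.974, -0.226, -0.0], [0.0, 0.001, -1.0]]
force: [0.4, -0.1, -3.3]
width: 0.0132
grasp_force: 58.9
time_s: 39.8
tcp_pos: [0.4479, -0.2774, 0.1137]
tcp_rot: [[0.226, 0.974, -0.001], [0.974, -0.226, 0.001], [0.0, -0.001, -1.0]]
force: [-0.8, 0.1, -2.2]
width: 0.0133
grasp_force: 58.9
shift [-0.001  0.002  0.016] turn 0.0 tcp [ 0.4479 -0.2774  0.1137] w 0.0133
```

```bash
python3 -m crank '[[1,[0,0,0.01],0],[1,[0,0,0.017],0],[1,[0,0,0.017],0],[1,[0,0,0.017],0]]'
python3 -m crank '[[0.5,[0,0,0],0],[0.5,[0,0,0],0],[0.5,[0,0,0],0],[0.5,[0,0,0],0],[0.5,[0,0,0],0]]' 
python3 -m crank '[[0.5,[0,0,-0.1],0],[0.5,[0,0,-0.2],0],[0.5,[0,0,-0.3],0],[0.5,[0,0,-0.4],0],[0.5,[0,0,-0.5],0]]' >/dev/null
python3 -m crank '[[0.5,[0.12,0,0],0],[0.5,[0.24,-0.04,0],0],[0.5,[0.36,-0.07,0],0],[0.5,[0.48,-0.1,0],0],[0.5,[0.6,-0.12,0],0]]'
python3 -m crank '[[0.5,[0.1,0,0],0],[0.5,[0.2,0,0],0],[0.5,[0.3,0,0],0],[0.5,[0.3,0,0],0],[0.5,[0.3,0,0],0]]' >/dev/null
python3 -c "
from h import *
im=arm.get_image('scene');a=cv2.resize(im[130:280,160:560],(800,300),interpolation=2)
b=cv2.resize(arm.get_image('top')[140:265,180:480],(720,300),interpolation=2)
cv2.imwrite('pics/p5.png',np.vstack([a,np.pad(b,((0,0),(0,80),(0,0)))])[:,:,::-1])"
```

```text
time_s: 40.13
tcp_pos: [0.4485, -0.2777, 0.1098]
tcp_rot: [[0.226, 0.974, 0.0], [0.974, -0.226, -0.0], [-0.0, 0.0, -1.0]]
force: [0.1, 0.4, -3.0]
width: 0.0132
grasp_force: 58.9
time_s: 40.55
tcp_pos: [0.4486, -0.2777, 0.1099]
tcp_rot: [[0.226, 0.974, 0.0], [0.974, -0.226, -0.0], [-0.0, 0.0, -1.0]]
force: [-0.5, 0.5, 0.3]
width: 0.0427
grasp_force: 0.0
time_s: 41.38
tcp_pos: [0.4533, -0.0926, 0.2599]
tcp_rot: [[0.227, 0.974, 0.0], [0.974, -0.227, 0.0], [0.001, 0.0, -1.0]]
force: [1.4, 0.2, -0.3]
width: 0.0428
grasp_force: 0.0
```

View pics/p5.png

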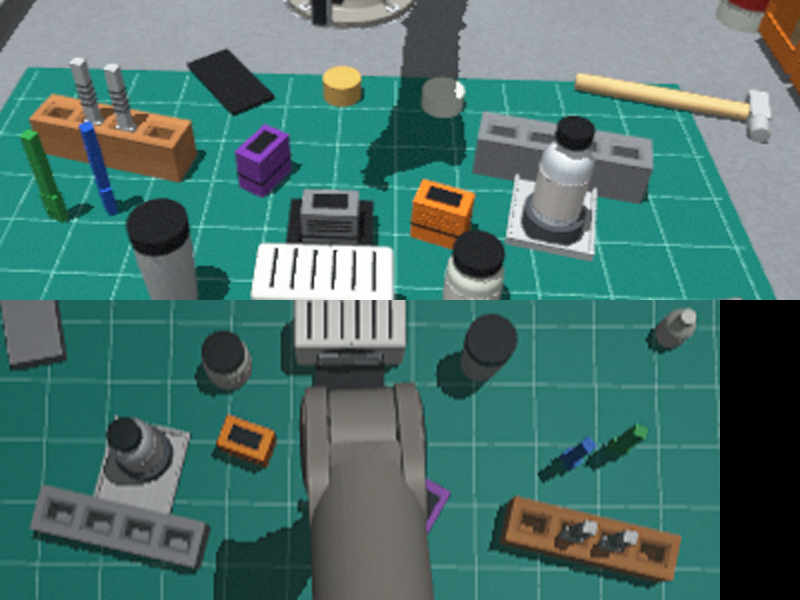

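Both irons stand in the holder at scene view (85,90) and (118,97). The rack is empty, the battery is plugged in at (330,212), the cap is up, and the decoys, tumbler and jar are where they were.

```bash
python3 -c "
from workcell import arm
print(arm.job_done())"
```

```text
the job is handed in; nothing more can be done
None
```

The job is handed in at about 41 s: the battery is plugged fully home, both irons went to the cleaning rack and are back upright in the holder, the cap was pressed fully down (peak 36 N) and sprang back, and the tumbler, jar and look-alikes were left alone.

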